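Find the hardened vibration mount with a sprung-pin tester

ROBOT

A 7-joint arm with a two-finger parallel gripper is mounted at the origin on the work surface. World frame = base frame: x ahead of the robot, y to its left, z up, the work surface at z = 0. Lengths are in mm, angles in rad, forces in N, time in s.
With the tool pointing down it reaches from about 400 to 850 mm from the base axis. Payload 10.4 kg.
Tool frame: the origin (TCP) lies at the very end of the fingers, on their centre line; the grasp point (between the pads) lies 19 mm behind it; x points along the fingers, y is the direction in which the jaws open and shut, and the axes are right-handed (so a half turn about x gives the same grasp; the last joint's range is limited). The gripper opens to 87 mm and grips with 3 to 60 N. Pads are 19 mm wide; open, the fingers measure 117 mm over their backs; the gripper's body (75 mm by 190 mm) begins 51 mm behind the grasp point.
Start: joints at [-1.127, 0.332, -0.065, 1.46, 0.022, 1.35, -0.088], TCP at [281.261, 558.162, 222.576] pointing down, gripper open.
Joint ranges: [-2.6, 2.6], [-0.5, 2.12], [-1.47, 1.34], [0.16, 2.42], [-1.27, 4.41], [0.06, 2.06], [-2.6, 2.6]. Speed limits (rad/s): [2.22, 2.22, 2.79, 2.79, 3.14, 3.14, 3.14].

INTERFACE

Orientations are given as a unit quaternion [x, y, z, w].
In Python, from plant import robot gives the robot as it stands.
- The arm moves only by the shell command python3 -m crank 'ROWS' [FORCE]. ROWS is text: rows parted by semicolons, each of 7 numbers parted by spaces: the shift along the tool's x, y, z in units of 40 mm (1.0 is 40 mm), then the turn, a rotation vector about the tool's x, y, z in units of 5 degrees (1.0 is 5 degrees), then the finger opening in mm, from 0 to 87. A call has 1 to 12 rows; each row shifts and turns the commanded pose from where the row before left it, along the tool's axes as they then stand; what a row does not reach is not made up. A row lasts 1/12 s, in which the tool goes at most 41.7 mm and 7.16 degrees, less where a joint would pass 70% of its speed; a pose out of reach is approached as far as the arm can. A call is refused whole if a number of a shift passes 1 or a number of a turn 1, either way. A call with a gripper value outside its range is refused whole. The fingers move at their own pace and stop on an object; FORCE is the grip in N (left out, the last holds). Time passes only in rows, so rows that do not move let the fingers close. It gives the time, the measured TCP pose, the force and the opening at its end, in the units of the state.
- robot.state(): the state, without advancing time (a new reading comes with each control period).
- robot.snapshot(name): name is "side" or "top" or "wrist"; returns a dict with "frame" (480x640x3 uint8, red, green, blue), "z_map" (480x640 float32, mm along the optical axis (not along the pixel's ray), 0 where there is no reading), "mtx" (3x3 intrinsics, pixels), "extrinsics" (4x4, takes a point from camera to world coordinates); the wrist camera has in their place "T_tool_cam" (4x4, takes a point from camera to tool coordinates, whose origin is the TCP and whose axes are the tool frame's). Camera axes: x right, y down, z forward; pixel columns grow to the right and rows downward; lengths in mm; the calibration is good to about 2 mm. A picture is of the moment at which its call begins: read the wrist's pose just before it.
- robot.close_job(): hands the job in, once; it reports no verdict.
Trained networks look in a picture, given as the dict that the camera call returned (one of the last four; its "shot" number tells which), for a name from the list of things; names that differ only in an ending like _2 or _b are one class to them, and where a whole thing is asked for, a point or a joint stands for the part that bears it (a point fixed in the world has none). Each returns a list of dicts, best first, with "score" (0 to 1); they miss things now and then, are a little off and sometimes report something else, mostly with a low value. They report only what shows in the picture. A call takes as long as a camera call. They do not tell look-alikes from the thing itself.
- robot.recognise(picture, thing): "at" ([column, row] in pixels, amid what is visible of it).
- robot.masks_of(picture, thing): "pixels" (480x640 bool, what is visible of it) and "at" ([column, row] in pixels, amid what is visible of it).
The state is a dict: "clock": time; "joint_pos": joint angles; "joint_vel": joint speeds; "joint_efforts": joint torques, N m; "ee_pos": TCP position; "tool_rot": TCP orientation; "wrist_force": force on the tool from outside, world axes, zero at the start; "moment": the same for the moment, N m; "finger_gap": finger opening in mm.
Only numpy, scipy, OpenCV 4.12 (cv2) and the standard library are available. Lean on these libraries where they do the work, as an engineer would, in place of code of your own. Each camera call takes 0.05 s, during which the arm holds its last target.

TASK

One of the three rubber-cored mounts on the plate has gone hard with age: find it by pressing the sprung-pin tester upright into the middle of the rubber until its foot bears squarely on the steel rim (about 12 N in all, never over 20 N), and holding it there a moment to see how far the pin sinks. Then put the tester back upright in its stand and set the hard mount upright, flat on the floor of the red tray. Leave the sound mounts on the plate where they are and do not disturb the other things on the bench.

Things in the scene. Friction and masses are not known exactly. Their poses are not given: they have to be found in the camera images.
- tester_grip (a point): sprung-pin tester, loose, upright in its stand, 0.24 kg, 102 mm tall: blue grip 30 x 30 mm, 52 mm tall, on a white barrel (24 mm dia) and a steel foot disc (36 mm dia, 7 mm thick). A 6 mm pin stands 10 mm out of the foot, backed by a spring. This point: inside the grip, on the axis, 78 mm above the foot's underside; x and y square to the grip's flat sides, z up
- tester_foot (a point): centre of the underside of the tester's foot (the pin tip is 10 mm below it when free), z up along the tester. The foot is cushioned: all that it and the pin bear passes through a stiff spring between foot and grip, which starts to give at 3 N, then 1 mm for every 6 N, up to 4 mm
- pin (a joint): the tester's reading, m: how far the pin is pushed back into the foot, 0 to 0.0098; a red ring on the barrel rises with it. Spring: 1.6 N plus 0.8 N per mm. With the foot down on a mount's rim it reads about 0.002 on a sound mount (pin sinks 8 mm into the rubber, about 3 N) and about 0.008 on the hard one (pin sinks only 2 mm, about 6.5 N)
- stand_seat (a point): tester's stand, fixed, an 80 x 80 x 36 mm grey and black block with a round recess (41 mm dia, 14 mm deep) in its top and a 17 mm hole for the pin (22 mm deep, to the table) in the recess's floor. This point is the centre of the recess's floor, 22 mm above the table, on which the tester's foot rests; z up
- plate: fixed aluminium plate 110 x 270 x 8 mm on which the three mounts stand in a row, 90 mm apart; origin at the centre of its underside, y along the row, z up
- tray_in (a point): red reject tray, fixed and open at the top: 170 x 170 mm outside, 162 mm inside, walls 22 mm high and 4 mm thick. This point is the centre of its inner floor, 4 mm above the table; x and y are square to its walls
- place_0 (a point): left (+y) place of the row on the plate, with a vibration mount standing on it: galvanised steel cup, 52 mm dia, 32 mm high, 0.18 kg, with a black rubber core 25 mm across that sinks up to 12 mm when pushed, level with the 13 mm wide flat steel rim. This point is the mount's centre as it starts, 16 mm below the rim and above its underside. All look alike; which is hard is found with the tester
- place_1 (a point): middle place of the row on the plate, with a vibration mount standing on it: galvanised steel cup, 52 mm dia, 32 mm high, 0.18 kg, with a black rubber core 25 mm across that sinks up to 12 mm when pushed, level with the 13 mm wide flat steel rim. This point is the mount's centre as it starts, 16 mm below the rim and above its underside. All look alike; which is hard is found with the tester
- place_2 (a point): right (-y) place of the row on the plate, with a vibration mount standing on it: galvanised steel cup, 52 mm dia, 32 mm high, 0.18 kg, with a black rubber core 25 mm across that sinks up to 12 mm when pushed, level with the 13 mm wide flat steel rim. This point is the mount's centre as it starts, 16 mm below the rim and above its underside. All look alike; which is hard is found with the tester
There are look-alikes about, which are no part of the job. There is more than one size of the part that bears tester_grip; the job needs the middle-sized. Of the things shaped like the part that bears tray_in, the red one is meant.

How it is judged:
By the outcome, as a careful person would: the job done as asked, in the order asked, and still so for the second after the job is handed in, with the robot touching nothing.
It also fails if it takes over 72 s, if anything falls off the work surface, if the arm or the gripper's body presses on something with over 40 N, if the wrist force passes 120 N, or if a joint passes its speed limit or range.

## Working session

There is one attempt and no reset: what is moved stays moved. The work goes in short steps, Python scripts to look and compute and a shell command to move; the robot and the scene stay as the last step left them, time stands still between calls to the robot, and variables do not carry over. Pictures are saved under pics/ and viewed, and the job is handed in when it is done.

```bash
ls; mkdir -p pics; python3 - <<'E'
from plant import robot
import cv2
s=robot.state(); print(s)
for n in ("side","top","wrist"):
    p=robot.snapshot(n); cv2.imwrite(f"pics/{n}0.png",p["frame"][:,:,::-1]); print(n,p["mtx"].tolist(),p.get("extrinsics",p.get("T_tool_cam")).round(3).tolist())
E
```

```text
pics
{'clock': 0.0, 'joint_pos': array([-1.12660008,  0.33289939, -0.06468238,  1.46091312,  0.02162175,
        1.34990033, -0.08853337]), 'joint_vel': array([ 0.0013771 ,  0.00106458, -0.00078842, -0.00012269, -0.00050921,
       -0.00056378, -0.0015638 ]), 'joint_efforts': array([ 9.77968048e-04, -6.23277497e+01,  2.49417935e-02, -3.89898348e+01,
       -6.13776804e-02,  3.97927570e-02,  1.28349393e-04]), 'ee_pos': array([281.11906585, 557.78823383, 221.75018413]), 'tool_rot': array([ 0.16305525,  0.68801688, -0.16404792,  0.68784739]), 'wrist_force': array([-0.17167941,  1.11322684, -0.22957191]), 'moment': array([ 0.01904546,  0.01522212, -0.01648311]), 'finger_gap': 87.26031938140436}
side [[543.6828925368408, 0.0, 325.7937119107871], [0.0, 543.6828925368408, 237.11676158490852], [0.0, 0.0, 1.0]] [[-0.73, -0.383, 0.566, -176.554], [-0.683, 0.382, -0.622, 649.679], [0.022, -0.841, -0.541, 652.603], [0.0, 0.0, 0.0, 1.0]]
top [[439.8195082273652, 0.0, 319.44587179199743], [0.0, 439.8195082273652, 234.74555804200293], [0.0, 0.0, 1.0]] [[-0.003, -0.992, 0.127, 278.883], [-1.0, 0.004, 0.006, 13.096], [-0.007, -0.127, -0.992, 993.853], [0.0, 0.0, 0.0, 1.0]]
wrist [[394.50302142520565, 0.0, 323.6721517104679], [0.0, 394.50302142520565, 240.74641814205037], [0.0, 0.0, 1.0]] [[-0.001, -0.283, 0.959, -162.135], [1.0, -0.001, 0.001, -0.442], [0.001, 0.959, 0.283, -76.202], [0.0, 0.0, 0.0, 1.0]]
```

View pics/top0.png

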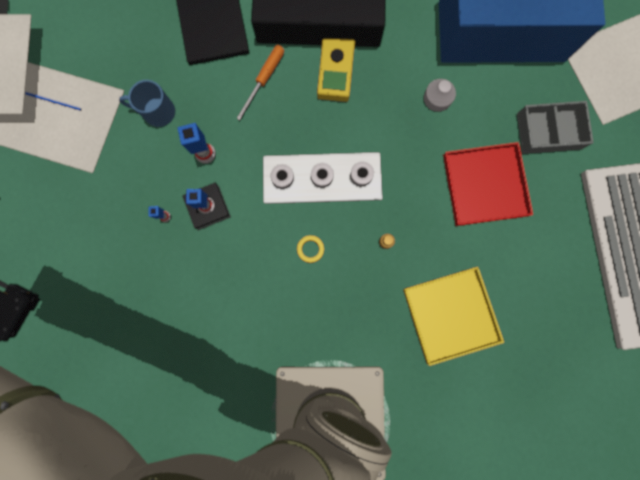

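View pics/side0.png

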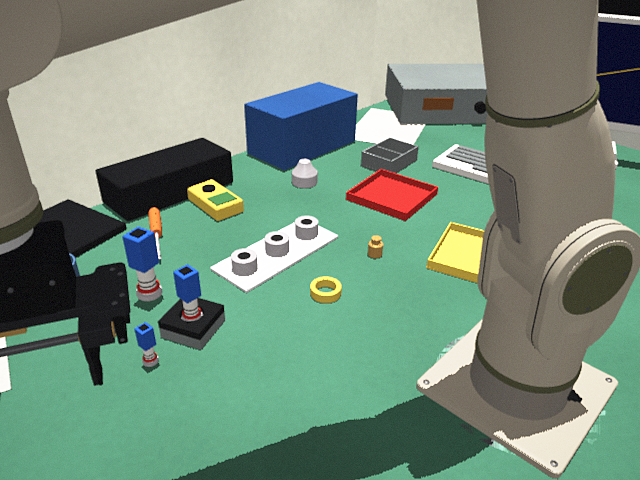

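View pics/wrist0.png

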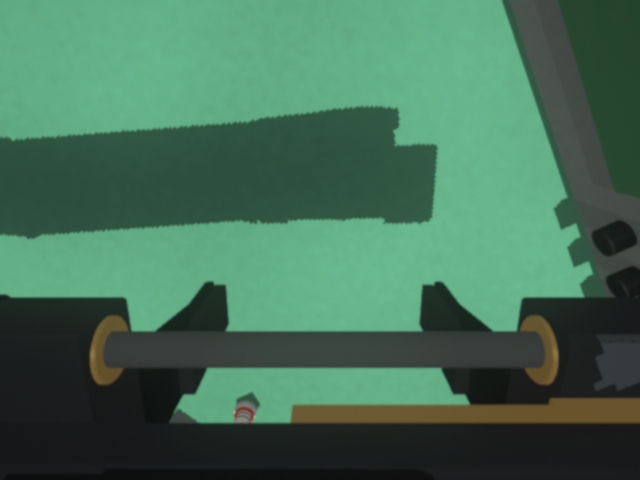

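```bash
cat > h.py <<'E'
import numpy as np, cv2
from plant import robot
from scipy.spatial.transform import Rotation as R
def cloud(p):
    K=p["mtx"]; z=p["z_map"]; v,u=np.mgrid[0:480,0:640]
    P=np.stack([(u-K[0,2])*z/K[0,0],(v-K[1,2])*z/K[1,1],z],-1)
    if "extrinsics" in p: T=p["extrinsics"]
    else:
        s=p["_s"]; T=np.eye(4); T[:3,:3]=R.from_quat(s["tool_rot"]).as_matrix(); T[:3,3]=s["ee_pos"]; T=T@p["T_tool_cam"]
    W=P@T[:3,:3].T+T[:3,3]; W[z<=0]=np.nan; return W
def snap(n,save=None):
    s=robot.state(); p=robot.snapshot(n); p["_s"]=s
    if save: cv2.imwrite(f"pics/{save}.png",p["frame"][:,:,::-1])
    return p
E
python3 - <<'E'
from h import *
for cam in("top","side"):
    p=snap(cam); W=cloud(p); np.save(cam+"W.npy",W); np.save(cam+"I.npy",p["frame"])
    for t in ("tester_grip","stand_seat","plate","tray_in","place_0"):
        for d in robot.masks_of(p,t)[:5]:
            m=d["pixels"]; w=W[m]; w=w[~np.isnan(w[:,0])]
            if len(w)==0: continue
            zt=np.percentile(w[:,2],97); top=w[w[:,2]>zt-6]
            rect=cv2.minAreaRect(top[:,:2].astype(np.float32))
            print(cam,t,round(d["score"],2),np.round(d["at"]),m.sum(),"ztop",zt.round(1),"topc",np.median(top,0).round(1),"rect",np.round(rect[0],1),np.round(rect[1],1),round(rect[2],1))
p=snap("top")
cv2.imwrite("pics/crop1.png",cv2.resize(p["frame"][110:250,130:270,::-1],None,fx=4,fy=4,interpolation=cv2.INTER_CUBIC))
E
```

```text
top tester_grip 0.91 [194. 147.] 877 ztop 147.8 topc [593.6 280.8 144.8] rect [594.9 281.5] [38.8 38.6] 14.0
top tester_grip 0.73 [157. 212.] 250 ztop 80.5 topc [448.9 369.9  78.4] rect [449.8 370.5] [21.4 19.3] 6.0
top tester_grip 0.51 [212. 211.] 1048 ztop 38.8 topc [458.3 262.9  35.9] rect [471.1 274.4] [80.9 80.5] 22.4
top stand_seat 0.69 [208. 210.] 1061 ztop 38.8 topc [458.4 262.6  35.9] rect [471.1 274.4] [80.9 80.5] 22.4
top plate 0.65 [328. 187.] 4113 ztop 11.3 topc [530.3  13.3   8. ] rect [539.3  13.4] [110.8 269.7] 1.8
top tray_in 0.65 [452. 318.] 6414 ztop 22.3 topc [ 219.4 -276.4   21.2] rect [ 226.6 -271.8] [170.7 170.8] 16.6
top tray_in 0.6 [488. 186.] 5872 ztop 22.5 topc [ 521.7 -364.9   21.2] rect [ 521.6 -362.8] [170.8 172.3] 7.3
top place_0 0.55 [323. 191.] 4047 ztop 11.4 topc [529.5  13.3   8. ] rect [539.3  13.5] [110.8 269.5] 1.8
side tester_grip 0.98 [187. 289.] 1107 ztop 124.0 topc [466.  279.3 122.3] rect [469.3 277.5] [32.3 31.1] 4.2
side tester_grip 0.95 [148. 341.] 639 ztop 78.2 topc [446.  378.8  76.8] rect [448.3 377.3] [23.6 18.5] 3.0
side tester_grip 0.56 [142. 261.] 1872 ztop 144.6 topc [588.8 288.1 142.6] rect [593.2 285.8] [40.3 40. ] 17.5
side tester_grip 0.38 [190. 319.] 32 ztop 37.6 topc [458.2 284.   35.2] rect [459.8 283.8] [23.4  7.9] 52.5
side stand_seat 0.74 [193. 326.] 2056 ztop 35.7 topc [458.2 288.7  33.9] rect [468.8 277.4] [86.1 83. ] 23.7
side plate 0.95 [269. 258.] 2651 ztop 8.2 topc [513.2  46.    5.7] rect [537.5  17. ] [114.1 273.7] 1.5
side tray_in 0.96 [394. 193.] 2862 ztop 19.8 topc [ 516.2 -344.8   17.8] rect [ 519.9 -359.7] [174.4 178.8] 7.2
side tray_in 0.95 [458. 255.] 2398 ztop 20.2 topc [ 272.2 -190.    18.4] rect [ 215.  -140.5] [101.4 432.9] 25.5
side place_0 0.69 [275. 261.] 2340 ztop 8.2 topc [511.   46.2   5.7] rect [537.6  18.6] [113.8 270.4] 1.5
```

View pics/crop1.png

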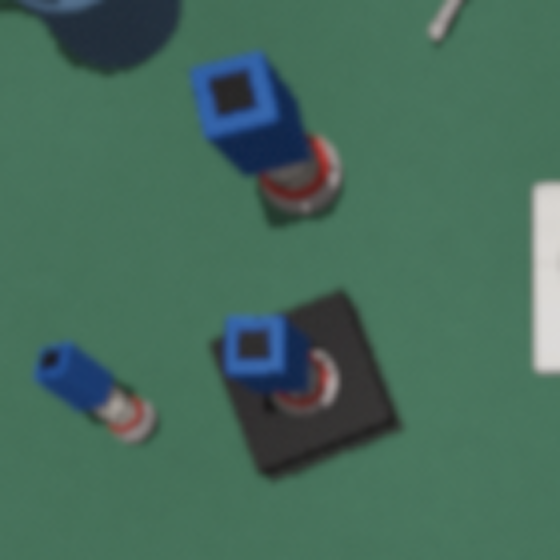

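```bash
python3 - <<'E'
from h import *
s=robot.state(); M=R.from_quat(s["tool_rot"]).as_matrix(); print(s["clock"],M.round(3))
for cam in("top","side"):
    W=np.load(cam+"W.npy"); I=np.load(cam+"I.npy").astype(int)
    b=(I[...,2]>I[...,0]+30)&(I[...,2]>I[...,1]+20)
    m=b&(abs(W[...,0]-468)<40)&(abs(W[...,1]-277)<40)&(W[...,2]>116)
    w=W[m]; print(cam,"grip",len(w),cv2.minAreaRect(w[:,:2].astype(np.float32)),np.median(w,0),np.percentile(w[:,2],[5,50,95]))
    for y in(103,13,-77):
        m=(abs(W[...,0]-539)<40)&(abs(W[...,1]-y)<42)&(W[...,2]>36)&(W[...,2]<46); w=W[m]
        c,r=cv2.minEnclosingCircle(w[:,:2].astype(np.float32)); print(cam,"mount",y,len(w),c,r,np.median(w[:,2]))
E
```

```text
0.8 [[-0.     0.45   0.893]
 [ 0.     0.893 -0.45 ]
 [-1.     0.    -0.   ]]
top grip 198 ((471.0461730957031, 273.53814697265625), (29.827823638916016, 30.573596954345703), 1.6112074851989746) [469.9776757  271.28174574 123.30254471] [119.16227199 123.30254471 126.89354628]
top mount 103 388 (537.07421875, 103.1764144897461) 25.853958129882812 39.72963145801799
top mount 13 397 (539.3624877929688, 13.618144989013672) 25.831716537475586 39.79960733827238
top mount -77 403 (541.8475341796875, -76.34737396240234) 25.963308334350586 39.561694081182964
side grip 201 ((468.79095458984375, 277.1375427246094), (32.580345153808594, 30.949926376342773), 0.8781384229660034) [462.54625704 281.75828326 121.53988134] [117.06955707 121.53988134 123.71569059]
side mount 103 287 (534.27734375, 106.94856262207031) 27.340620040893555 37.660948512358004
side mount 13 249 (536.8328857421875, 16.685380935668945) 26.835290908813477 37.81675154477466
side mount -77 207 (540.395263671875, -72.91381072998047) 26.404157638549805 37.74936818295964
```

```bash
python3 -m crank '0 -0.467 0.827 0 0 0 70;0 -0.467 0.827 0 0 0 70;0 -0.467 0.827 0 0 0 70;0 -0.467 0.827 0 0 0 70;0 -0.467 0.827 0 0 0 70;0 -0.467 0.827 0 0 0 70;0 -0.467 0.827 0 0 0 70;0 -0.467 0.827 0 0 0 70;0 -0.467 0.827 0 0 0 70' 20
python3 -m crank '0 0 0 -0.943 0 0 70;0 0 0 -0.943 0 0 70;0 0 0 -0.943 0 0 70;0 0 0 -0.943 0 0 70;0 0 0 -0.943 0 0 70;0 0 0 -0.943 0 0 70;0 0 0 0 0 0 70;0 0 0 0 0 0 70'
python3 - <<'E'
from h import *
p=snap("wrist","w1"); s=p["_s"]; M=R.from_quat(s["tool_rot"]).as_matrix(); print(s["clock"],s["ee_pos"],M.round(4),s["wrist_force"])
W=cloud(p); I=p["frame"].astype(int)
b=(I[...,2]>I[...,0]+30)&(I[...,2]>I[...,1]+20)
m=b&(abs(W[...,0]-470)<40)&(abs(W[...,1]-275)<40)&(W[...,2]>114)&(W[...,2]<140)
w=W[m]; print(len(w),np.median(w[:,2]) if len(w) else 0, cv2.minAreaRect(w[:,:2].astype(np.float32)) if len(w) else 0)
for t in ["tester_grip","stand_seat"]:
  for d in robot.masks_of(p,t)[:4]: print(t,d["score"],d["at"],W[int(d["at"][1]),int(d["at"][0])])
E
```

```text
clock: 1.55
ee_pos: [472.2, 272.3, 222.9]
tool_rot: [0.164, 0.688, -0.163, 0.688]
wrist_force: [1.5, 1.0, 0.3]
finger_gap: 70.1
clock: 2.22
ee_pos: [471.5, 274.0, 222.6]
tool_rot: [-0.009, 0.707, 0.009, 0.707]
wrist_force: [0.8, -0.4, -0.4]
finger_gap: 69.6
2.2167 [471.5074681  274.00815756 222.61454942] [[ 1.000e-04 -2.430e-02  9.997e-01]
 [ 2.000e-04  9.997e-01  2.430e-02]
 [-1.000e+00  2.000e-04  1.000e-04]] [ 0.78544477 -0.44891127 -0.44063576]
1340 123.81414042775702 ((471.77471923828125, 273.8025817871094), (29.346696853637695, 30.004215240478516), 0.8793707489967346)
tester_grip 0.95 [455.2, 230.4] [488.95403678 399.0226275   20.6678546 ]
tester_grip 0.86 [350.0, 386.1] [652.90121237 304.54972272  37.55509934]
tester_grip 0.6 [325.0, 228.8] [462.92133417 273.80488943 124.0862572 ]
stand_seat 0.96 [329.8, 191.9] [454.17434994 277.69470629  21.71303284]
stand_seat 0.56 [324.9, 199.2] [458.70155212 273.15044272  38.35895205]
```

View pics/w1.png

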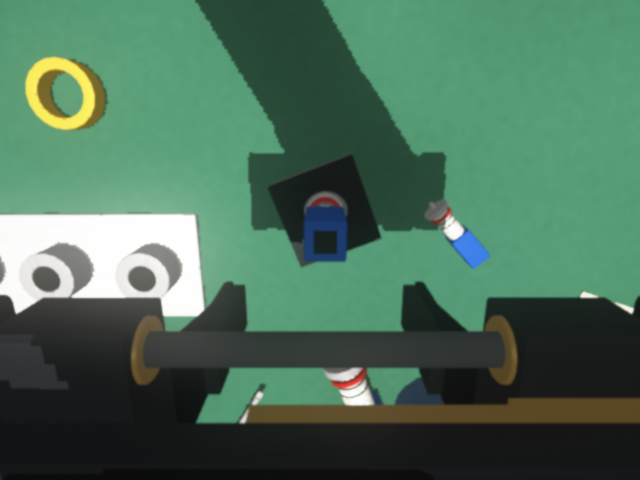

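```bash
python3 -m crank '0.9 0 0 0 0 0 70;0.9 0 0 0 0 0 70;0.9 0 0 0 0 0 70;0.6 0 0 0 0 0 70;0.24 0 0 0 0 0 70;0 0 0 0 0 0 70;0 0 0 0 0 0 70' 45
python3 -m crank '0 0 0 0 0 0 20;0 0 0 0 0 0 20;0 0 0 0 0 0 20;0 0 0 0 0 0 20;0 0 0 0 0 0 20;0 0 0 0 0 0 20;0 0 0 0 0 0 20;0 0 0 0 0 0 20' 45
```

```text
clock: 2.95
ee_pos: [471.9, 274.4, 81.9]
tool_rot: [-0.009, 0.707, 0.009, 0.707]
wrist_force: [-0.6, 0.0, 0.2]
finger_gap: 69.9
clock: 3.62
ee_pos: [471.5, 274.1, 81.0]
tool_rot: [-0.009, 0.707, 0.01, 0.707]
wrist_force: [0.9, 0.3, 0.7]
finger_gap: 29.7
```

```bash
python3 -m crank '-0.4 0 0 0 0 0 20;-0.8 0 0 0 0 0 20;-0.8 0 0 0 0 0 20;0 0 0 0 0 0 20;0 0 0 0 0 0 20'
python3 - <<'E'
from h import *
print(robot.state()["wrist_force"])
E
python3 -m crank '0 -0.862 0.307 0 0 0 20;0 -0.862 0.307 0 0 0 20;0 -0.862 0.307 0 0 0 20;0 -0.862 0.307 0 0 0 20;0 -0.862 0.307 0 0 0 20;0 0 0 0 0 0 20;0 0 0 0 0 0 20;0 0 0 0 0 0 20;0 0 0 0 0 0 20'
python3 - <<'E'
from h import *
p=snap("wrist","w2"); s=p["_s"]; print(s["clock"],s["ee_pos"],s["wrist_force"],s["finger_gap"])
W=cloud(p)
for y in(103,13,-77):
    m=(abs(W[...,0]-539)<40)&(abs(W[...,1]-y)<42)&(W[...,2]>36)&(W[...,2]<46); w=W[m]
    if len(w)>20: print(y,len(w),cv2.minEnclosingCircle(w[:,:2].astype(np.float32)),np.median(w[:,2]))
p=snap("side","s2"); cv2.imwrite("pics/s2c.png",cv2.resize(p["frame"][120:300,180:360,::-1],None,fx=3.3,fy=3.3,interpolation=cv2.INTER_CUBIC))
E
```

```text
clock: 4.03
ee_pos: [472.3, 274.5, 162.4]
tool_rot: [-0.009, 0.706, 0.01, 0.708]
wrist_force: [-0.5, -0.2, -2.7]
finger_gap: 29.6
[-0.49697594 -0.18371186 -2.73992975]
clock: 4.78
ee_pos: [536.6, 104.7, 159.9]
tool_rot: [-0.01, 0.708, 0.01, 0.706]
wrist_force: [-0.7, 0.9, -1.5]
finger_gap: 29.6
4.7833 [536.60923002 104.66361464 159.93838105] [-0.74118543  0.91176679 -1.52004845] 29.56937941624026
103 2214 ((537.5346069335938, 103.26180267333984), 25.78934669494629) 39.894944450632636
13 3638 ((540.1422729492188, 13.665572166442871), 26.038352966308594) 39.85735575230126
-77 3715 ((542.8228759765625, -76.2607192993164), 26.2646484375) 39.78287211484263
```

View pics/w2.png

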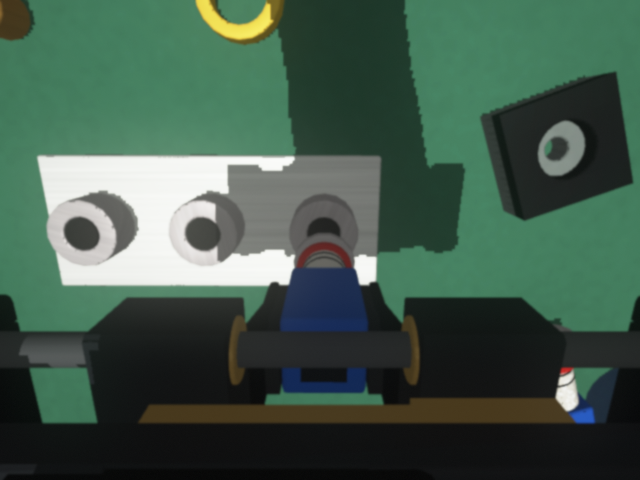

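View pics/s2c.png

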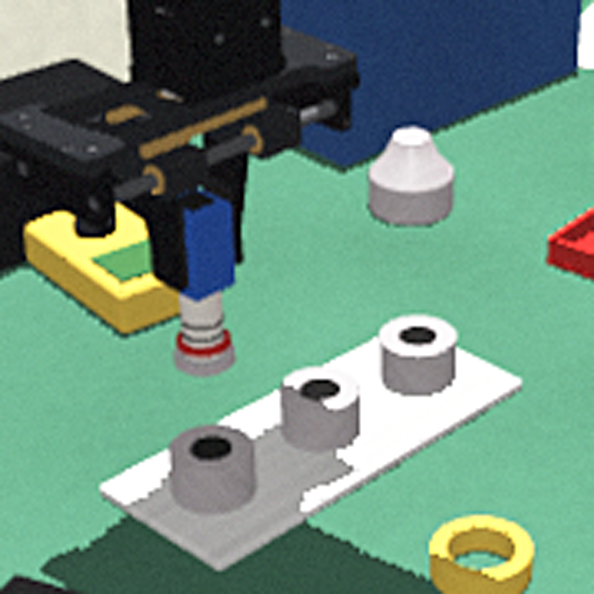

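```bash
cat >> h.py <<'E'
from scipy.optimize import least_squares
def foot(W,cx,cy,zt,r=18,zlo=-58,zhi=-46):
    # side-wall+top of foot disc: fit circle from outer edge points
    m=(np.hypot(W[...,0]-cx,W[...,1]-cy)<26)&(W[...,2]>zt+zlo)&(W[...,2]<zt+zhi)
    w=W[m]
    return w
def fitc(w,r):
    f=least_squares(lambda c:np.hypot(w[:,0]-c[0],w[:,1]-c[1])-r,w[:,:2].mean(0),loss="soft_l1",f_scale=.5); return f.x,np.std(f.fun)
E
python3 - <<'E'
from h import *
for cam in("wrist","side"):
    s0=robot.state(); p=snap(cam); s=p["_s"]; W=cloud(p); e=s["ee_pos"]; print(cam,e)
    m=(np.hypot(W[...,0]-e[0],W[...,1]-e[1])<30)&(W[...,2]<e[2]+50)&(W[...,2]>60)
    w=W[m]; h,b=np.histogram(w[:,2],bins=np.arange(60,215,5)); print(list(zip(b[:-1].tolist(),h.tolist())))
    for z0,z1,r in((96,110,18),(112,126,12)):
        a=w[(w[:,2]>z0)&(w[:,2]<z1)]
        if r==18 and len(a):
            d=np.hypot(a[:,0]-e[0],a[:,1]-e[1]); a=a[(a[:,2]<e[2]-53)]
        if len(a)>10: print(z0,len(a),fitc(a,r))
    mm=(abs(W[...,0]-539)<40)&(abs(W[...,1]-103)<42)&(W[...,2]>36)&(W[...,2]<46); print("mount",cv2.minEnclosingCircle(W[mm][:,:2].astype(np.float32)))
E
```

```text
wrist [536.91454875 104.68894436 160.43050135]
[(60, 0), (65, 0), (70, 0), (75, 0), (80, 0), (85, 0), (90, 0), (95, 0), (100, 62), (105, 570), (110, 32), (115, 552), (120, 124), (125, 97), (130, 130), (135, 107), (140, 65), (145, 7), (150, 68), (155, 269), (160, 430), (165, 488), (170, 537), (175, 575), (180, 670), (185, 749), (190, 849), (195, 978), (200, 3298), (205, 1158)]
96 157 (array([538.32317279, 103.86327361]), np.float64(0.7718685137427016))
112 728 (array([536.17882954, 103.74738453]), np.float64(1.4341568020606439))
mount ((538.0482788085938, 103.27737426757812), 25.890695571899414)
side [537.03413354 104.51043392 160.60382669]
[(60, 0), (65, 0), (70, 0), (75, 0), (80, 0), (85, 0), (90, 0), (95, 3), (100, 44), (105, 64), (110, 35), (115, 49), (120, 33), (125, 32), (130, 27), (135, 32), (140, 29), (145, 18), (150, 34), (155, 38), (160, 62), (165, 72), (170, 67), (175, 65), (180, 67), (185, 65), (190, 72), (195, 63), (200, 141), (205, 45)]
96 101 (array([537.35490272, 105.56738499]), np.float64(2.3122425407436453))
112 121 (array([535.13695841, 107.07074839]), np.float64(2.1138730255354874))
mount ((534.4209594726562, 105.81005096435547), 27.176424026489258)
```

```bash
python3 -m crank '0.6 -0.02 0 0 0 0 20;0.5 0 0 0 0 0 20;0.3 0 0 0 0 0 20;0 0 0 0 0 0 20;0 0 0 0 0 0 20;0 0 0 0 0 0 20'
python3 -m crank '0.05 0 0 0 0 0 20;0.05 0 0 0 0 0 20;0 0 0 0 0 0 20;0 0 0 0 0 0 20'
```

```text
clock: 5.48
ee_pos: [538.0, 102.8, 106.0]
tool_rot: [-0.009, 0.707, 0.01, 0.707]
wrist_force: [-0.2, -0.9, -0.5]
finger_gap: 29.8
clock: 5.82
ee_pos: [538.1, 102.8, 101.5]
tool_rot: [-0.009, 0.706, 0.01, 0.708]
wrist_force: [0.9, 0.6, 0.4]
finger_gap: 29.8
```

```bash
python3 -m crank '0.03 0 0 0 0 0 20;0.03 0 0 0 0 0 20;0 0 0 0 0 0 20;0 0 0 0 0 0 20'; python3 -m crank '0.02 0 0 0 0 0 20;0 0 0 0 0 0 20;0 0 0 0 0 0 20'
```

```text
clock: 6.15
ee_pos: [538.0, 102.7, 98.9]
tool_rot: [-0.009, 0.707, 0.01, 0.707]
wrist_force: [3.6, 2.2, 2.9]
finger_gap: 29.9
clock: 6.4
ee_pos: [538.0, 102.7, 98.3]
tool_rot: [-0.009, 0.707, 0.01, 0.707]
wrist_force: [0.7, 1.0, 6.0]
finger_gap: 29.7
```

```bash
python3 -m crank '0.014 0 0 0 0 0 20;0 0 0 0 0 0 20;0 0 0 0 0 0 20;0 0 0 0 0 0 20;0 0 0 0 0 0 20;0 0 0 0 0 0 20'; python3 - <<'E'
from h import *
p=snap("wrist","w3"); print(p["_s"]["wrist_force"],p["_s"]["ee_pos"],p["_s"]["moment"]);q=snap("side","s3"); print(robot.state()["wrist_force"])
a=cv2.resize(p["frame"][190:340,240:410,::-1],(520,460),interpolation=cv2.INTER_CUBIC)
b=cv2.resize(q["frame"][170:290,200:300,::-1],(280,336),interpolation=cv2.INTER_CUBIC)
c=np.zeros((460,800,3),np.uint8); c[:,:520]=a; c[:336,520:]=b; cv2.imwrite("pics/c3.png",c)
E
```

```text
clock: 6.9
ee_pos: [538.1, 102.8, 97.9]
tool_rot: [-0.009, 0.707, 0.01, 0.707]
wrist_force: [2.2, 1.0, 7.6]
finger_gap: 30.0
[2.15539129 1.0427235  7.57450685] [538.05678233 102.77205883  97.9024934 ] [ 0.2394148  -0.26012375 -0.03400516]
[1.14571306 0.99058412 7.51548398]
```

View pics/c3.png

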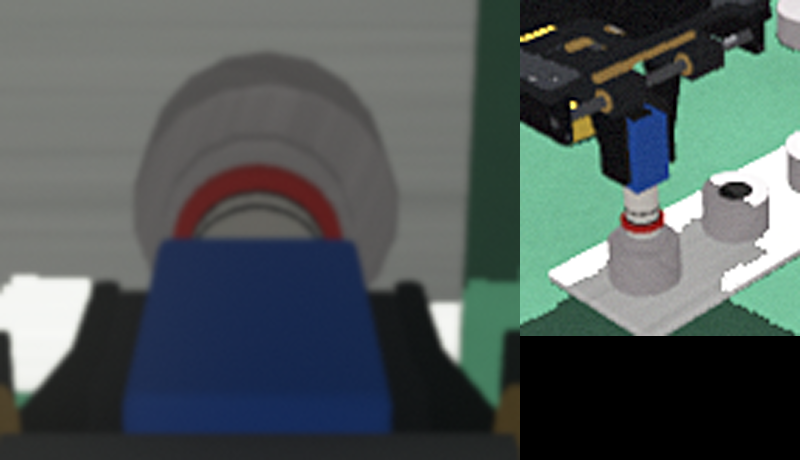

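```bash
python3 -m crank '0.01 0 0 0 0 0 20;0 0 0 0 0 0 20;0 0 0 0 0 0 20;0 0 0 0 0 0 20;0 0 0 0 0 0 20;0 0 0 0 0 0 20;0 0 0 0 0 0 20;0 0 0 0 0 0 20;0 0 0 0 0 0 20;0 0 0 0 0 0 20'; cat >> h.py <<'E'
def ring(tag):
    F=[]
    for cam in("wrist","side"):
        p=snap(cam,tag+cam); s=p["_s"]; F.append(s["wrist_force"][2]); W=cloud(p); I=p["frame"].astype(int); e=s["ee_pos"]
        near=(np.hypot(W[...,0]-e[0],W[...,1]-e[1])<30)
        red=near&(I[...,0]>70)&(I[...,0]>2*I[...,1])&(I[...,0]>2*I[...,2])&(W[...,2]<e[2]-10)
        w=W[red]; r,c=np.nonzero(red); print(cam,"ring n",red.sum(),"z rel TCP",(np.percentile(w[:,2],[10,50,90])-e[2]).round(1),"rows",r.min(),r.max(),np.median(r),"ee",e.round(1),"F",s["wrist_force"].round(1))
E
python3 - <<'E'
from h import *
ring("A")
E
```

```text
clock: 7.83
ee_pos: [538.1, 102.8, 97.7]
tool_rot: [-0.009, 0.707, 0.01, 0.708]
wrist_force: [-0.0, 0.6, 9.1]
finger_gap: 29.8
wrist ring n 414 z rel TCP [-40.5 -39.7 -38.8] rows 245 266 252.0 ee [538.1 102.8  97.7] F [-0.   0.6  9.1]
side ring n 47 z rel TCP [-43.4 -41.9 -39.8] rows 245 252 250.0 ee [538.1 102.8  97.7] F [1.  0.2 9.2]
```

```bash
python3 -m crank '-0.3 0 0 0 0 0 20;-0.7 0 0 0 0 0 20;0 -0.74 0.003 0 0 0 20;0 -0.75 0.004 0 0 0 20;0 -0.75 0.003 0 0 0 20;0 0 0 0 0 0 20;0 0 0 0 0 0 20;0 0 0 0 0 0 20'
python3 - <<'E'
from h import *
ring("free")
p=snap("wrist"); W=cloud(p); e=p["_s"]["ee_pos"]; print(e)
for y in(13,-77):
    m=(abs(W[...,0]-539)<40)&(abs(W[...,1]-y)<42)&(W[...,2]>36)&(W[...,2]<46); w=W[m]
    if len(w)>20: print(y,len(w),cv2.minEnclosingCircle(w[:,:2].astype(np.float32)),np.median(w[:,2]))
E
```

```text
clock: 8.6
ee_pos: [539.6, 13.4, 136.5]
tool_rot: [-0.009, 0.708, 0.01, 0.706]
wrist_force: [0.5, 0.1, -1.6]
finger_gap: 29.7
wrist ring n 385 z rel TCP [-43.8 -43.1 -42.2] rows 243 266 251.0 ee [539.6  13.4 136.5] F [ 0.5  0.1 -1.6]
side ring n 34 z rel TCP [-47.5 -45.4 -44.5] rows 214 219 218.0 ee [539.8  14.1 136.5] F [-0.5  0.1 -1.9]
[539.88650585  14.27528619 136.52629265]
13 2193 ((539.8748779296875, 13.44587230682373), 25.70189094543457) 39.90170738960313
-77 4252 ((542.4081420898438, -76.46410369873047), 26.037622451782227) 39.85436197354343
```

```bash
python3 -m crank '0.5 -0.01 0 0 0 0 20;0.3 0 0 0 0 0 20;0.08 0 0 0 0 0 20;0.05 0 0 0 0 0 20;0.03 0 0 0 0 0 20;0 0 0 0 0 0 20;0 0 0 0 0 0 20;0 0 0 0 0 0 20'
python3 -m crank '0.02 0 0 0 0 0 20;0 0 0 0 0 0 20;0 0 0 0 0 0 20'
```

```text
clock: 9.42
ee_pos: [540.1, 13.3, 99.2]
tool_rot: [-0.009, 0.707, 0.01, 0.707]
wrist_force: [-3.4, 1.9, 5.8]
finger_gap: 29.8
clock: 9.67
ee_pos: [540.2, 13.3, 98.5]
tool_rot: [-0.009, 0.707, 0.01, 0.707]
wrist_force: [-2.8, 0.9, 6.3]
finger_gap: 29.5
```

```bash
python3 -m crank '0.02 0 0 0 0 0 20;0 0 0 0 0 0 20;0 0 0 0 0 0 20;0 0 0 0 0 0 20;0 0 0 0 0 0 20;0 0 0 0 0 0 20'
python3 - <<'E'
from h import *
ring("B")
E
```

```text
clock: 10.17
ee_pos: [540.2, 13.3, 97.9]
tool_rot: [-0.009, 0.707, 0.01, 0.707]
wrist_force: [-4.1, 1.4, 8.7]
finger_gap: 30.1
wrist ring n 386 z rel TCP [-34.9 -34.1 -33.2] rows 248 266 255.0 ee [540.2  13.3  97.9] F [-4.1  1.4  8.7]
side ring n 34 z rel TCP [-38.6 -36.8 -35.2] rows 226 232 230.5 ee [540.2  13.3  97.9] F [-4.   2.5  8.8]
```

```bash
python3 -m crank '0.005 0 0 0 0 0 20;0 0 0 0 0 0 20;0 0 0 0 0 0 20;0 0 0 0 0 0 20;0 0 0 0 0 0 20;0 0 0 0 0 0 20;0 0 0 0 0 0 20;0 0 0 0 0 0 20'
python3 - <<'E'
from h import *
p=snap("wrist","w4"); print(p["_s"]["wrist_force"],p["_s"]["moment"])
cv2.imwrite("pics/c4.png",cv2.resize(p["frame"][190:340,240:410,::-1],(520,460),interpolation=cv2.INTER_CUBIC))
E
python3 -m crank '-0.3 0 0 0 0 0 20;-0.7 0 0 0 0 0 20;0 -0.74 0.003 0 0 0 20;0 -0.75 0.004 0 0 0 20;0 -0.75 0.003 0 0 0 20;0 0 0 0 0 0 20;0 0 0 0 0 0 20;0 0 0 0 0 0 20'
python3 - <<'E'
from h import *
p=snap("wrist"); W=cloud(p); e=p["_s"]["ee_pos"]; print(e)
for y in(103,13,-77):
    m=(abs(W[...,0]-539)<40)&(abs(W[...,1]-y)<42)&(W[...,2]>36)&(W[...,2]<46); w=W[m]
    if len(w)>20: print(y,len(w),cv2.minEnclosingCircle(w[:,:2].astype(np.float32)),np.median(w[:,2]))
E
```

```text
clock: 10.93
ee_pos: [540.2, 13.3, 97.8]
tool_rot: [-0.009, 0.707, 0.01, 0.707]
wrist_force: [-4.8, 2.1, 8.8]
finger_gap: 29.9
[-4.81088902  2.14435299  8.8323206 ] [0.54233423 1.28563662 0.01277729]
clock: 11.65
ee_pos: [543.1, -76.5, 136.9]
tool_rot: [-0.009, 0.707, 0.01, 0.707]
wrist_force: [-0.2, 0.2, -2.8]
finger_gap: 29.4
[543.1162501  -76.52089551 136.93866974]
103 4377 ((538.0218505859375, 103.0999526977539), 26.431270599365234) 39.96432043151867
13 4248 ((540.5419311523438, 13.132549285888672), 26.024354934692383) 39.95046119759769
-77 2275 ((542.8060913085938, -76.63655090332031), 26.08399200439453) 39.86150317268823
```

View pics/c4.png

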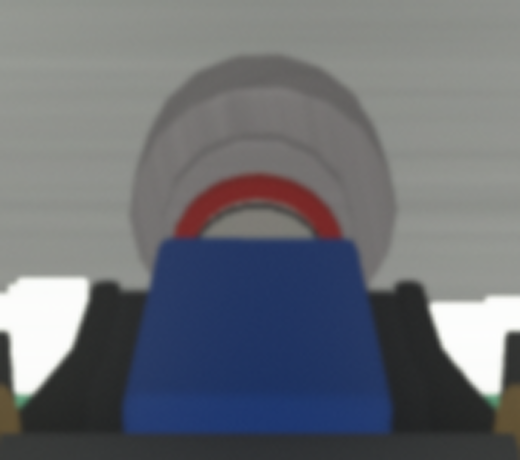

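Place 1's ring stands about 6 mm higher than at place 0, so it looks hard. Place 2 comes next, to check that.

```bash
python3 -m crank '0.5 0 0 0 0 0 20;0.3 0 0 0 0 0 20;0.08 0 0 0 0 0 20;0.05 0 0 0 0 0 20;0.03 0 0 0 0 0 20;0 0 0 0 0 0 20;0 0 0 0 0 0 20;0 0 0 0 0 0 20'
python3 -m crank '0.02 0 0 0 0 0 20;0 0 0 0 0 0 20;0 0 0 0 0 0 20'
```

```text
clock: 12.37
ee_pos: [543.5, -76.8, 98.8]
tool_rot: [-0.009, 0.707, 0.01, 0.707]
wrist_force: [-1.5, 1.6, 2.3]
finger_gap: 30.0
clock: 12.62
ee_pos: [543.6, -76.8, 98.0]
tool_rot: [-0.009, 0.707, 0.01, 0.707]
wrist_force: [-1.7, 2.4, 6.6]
finger_gap: 29.5
```

```bash
python3 -m crank '0.018 0 0 0 0 0 20;0 0 0 0 0 0 20;0 0 0 0 0 0 20;0 0 0 0 0 0 20;0 0 0 0 0 0 20;0 0 0 0 0 0 20;0 0 0 0 0 0 20;0 0 0 0 0 0 20;0 0 0 0 0 0 20;0 0 0 0 0 0 20;0 0 0 0 0 0 20;0 0 0 0 0 0 20'
python3 - <<'E'
from h import *
ring("C")
E
```

```text
clock: 13.62
ee_pos: [543.7, -76.9, 97.6]
tool_rot: [-0.009, 0.707, 0.01, 0.707]
wrist_force: [-3.0, 3.1, 10.0]
finger_gap: 29.6
wrist ring n 421 z rel TCP [-40.4 -39.6 -38.7] rows 244 266 252.0 ee [543.7 -76.9  97.6] F [-3.   3.1 10. ]
side ring n 35 z rel TCP [-43.4 -42.  -40.3] rows 212 218 216.0 ee [543.6 -76.8  97.6] F [-3.4  1.7  9.3]
```

```bash
python3 -m crank '-0.4 0 0 0 0 0 20;-0.6 0 0 0 0 0 20;-0.6 0 0 0 0 0 20;0 0 0 0 0 0 20'
python3 -m crank '0 0.979 -0.177 0 0 0 20;0 0.979 -0.177 0 0 0 20;0 0.979 -0.177 0 0 0 20;0 0.979 -0.177 0 0 0 20;0 0.979 -0.177 0 0 0 20;0 0.979 -0.177 0 0 0 20;0 0.979 -0.177 0 0 0 20;0 0.979 -0.177 0 0 0 20;0 0.979 -0.177 0 0 0 20;0 0 0 0 0 0 20;0 0 0 0 0 0 20;0 0 0 0 0 0 20'
python3 -m crank '0 0 0 0 0 0 20;0 0 0 0 0 0 20;0 0 0 0 0 0 20'
python3 - <<'E'
from h import *
p=snap("wrist","w5"); W=cloud(p); s=p["_s"]; e=s["ee_pos"]; print(s["clock"],e,R.from_quat(s["tool_rot"]).as_matrix().round(3)[:,1])
m=(np.hypot(W[...,0]-471,W[...,1]-274)<65)&(abs(W[...,2]-36)<4); w=W[m]; print(len(w),cv2.minAreaRect(w[:,:2].astype(np.float32)))
m=(np.hypot(W[...,0]-e[0],W[...,1]-e[1])<24)&(W[...,2]<e[2]-53)&(W[...,2]>e[2]-62); a=W[m]; print(len(a),fitc(a,18))
q=snap("side","s5")
E
```

```text
clock: 14.05
ee_pos: [545.5, -77.9, 165.0]
tool_rot: [-0.009, 0.705, 0.009, 0.709]
wrist_force: [1.1, -0.3, -1.8]
finger_gap: 30.1
clock: 15.05
ee_pos: [470.1, 272.7, 159.8]
tool_rot: [-0.01, 0.707, 0.009, 0.707]
wrist_force: [0.6, 0.1, -2.3]
finger_gap: 29.5
clock: 15.3
ee_pos: [470.5, 272.5, 160.6]
tool_rot: [-0.009, 0.707, 0.009, 0.707]
wrist_force: [0.4, 0.1, -3.3]
finger_gap: 29.6
15.3 [470.47782125 272.47819678 160.64792198] [-0.025  1.    -0.   ]
6688 ((472.2630310058594, 274.570556640625), (80.77093505859375, 80.17572784423828), 22.10951805114746)
162 (array([471.94477857, 271.43640032]), np.float64(0.7373210585752944))
```

View pics/w5.png

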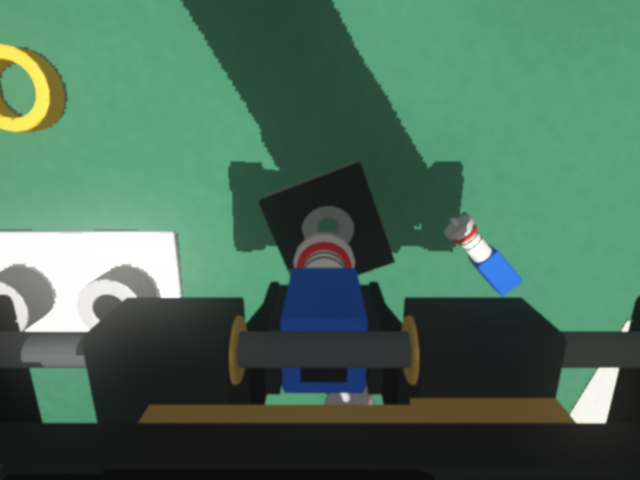

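View pics/s5.png

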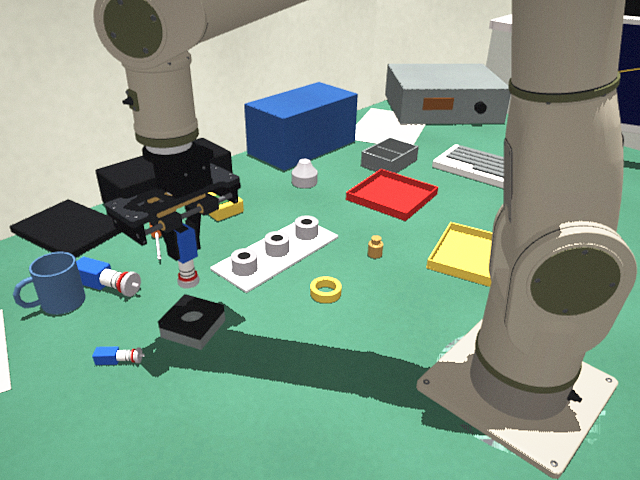

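```bash
python3 -m crank '0.5 0.052 0.031 0 0 0 20;0.5 0 0 0 0 0 20;0.4 0 0 0 0 0 20;0 0 0 0 0 0 20;0 0 0 0 0 0 20;0 0 0 0 0 0 20'
python3 - <<'E'
from h import *
p=snap("wrist","w6"); W=cloud(p); s=p["_s"]; e=s["ee_pos"]; print(s["clock"],e)
m=(np.hypot(W[...,0]-e[0],W[...,1]-e[1])<24)&(W[...,2]<e[2]-52)&(W[...,2]>e[2]-60); a=W[m]; print(len(a),fitc(a,18))
cv2.imwrite("pics/c6.png",cv2.resize(p["frame"][150:340,220:430,::-1],(660,600),interpolation=cv2.INTER_CUBIC))
E
```

```text
clock: 15.9
ee_pos: [471.7, 276.0, 105.8]
tool_rot: [-0.009, 0.707, 0.01, 0.707]
wrist_force: [-0.3, 0.7, -1.6]
finger_gap: 29.7
15.9 [471.74095376 275.99529511 105.81755575]
401 (array([474.08071515, 275.15719743]), np.float64(1.180461856111057))
```

View pics/c6.png

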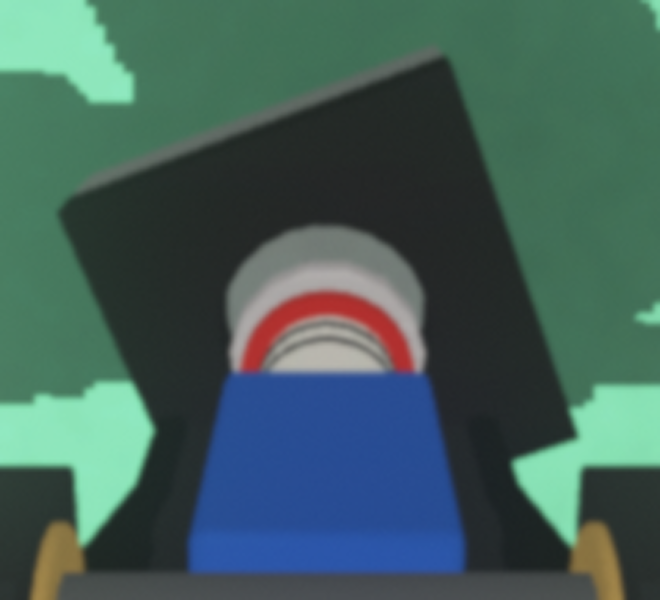

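```bash
python3 -m crank '0.1 -0.022 0 0 0 0 20;0.2 0 0 0 0 0 20;0.1 0 0 0 0 0 20;0.1 0 0 0 0 0 20;0 0 0 0 0 0 20;0 0 0 0 0 0 20'
python3 -m crank '0.05 0 0 0 0 0 20;0.03 0 0 0 0 0 20;0 0 0 0 0 0 20;0 0 0 0 0 0 20;0 0 0 0 0 0 20'
```

```text
clock: 16.45
ee_pos: [471.0, 274.8, 84.3]
tool_rot: [-0.01, 0.707, 0.009, 0.707]
wrist_force: [-0.0, 0.1, -1.8]
finger_gap: 30.2
clock: 16.87
ee_pos: [471.2, 274.9, 81.6]
tool_rot: [-0.009, 0.707, 0.01, 0.707]
wrist_force: [-0.4, -0.5, -1.8]
finger_gap: 29.8
```

```bash
python3 -m crank '0.015 0 0 0 0 0 20;0 0 0 0 0 0 20;0 0 0 0 0 0 20'; python3 -m crank '0.012 0 0 0 0 0 20;0 0 0 0 0 0 20;0 0 0 0 0 0 20'
```

```text
clock: 17.12
ee_pos: [471.3, 275.0, 81.1]
tool_rot: [-0.009, 0.707, 0.01, 0.707]
wrist_force: [-0.6, 0.6, -0.8]
finger_gap: 29.6
clock: 17.37
ee_pos: [471.3, 275.0, 80.7]
tool_rot: [-0.009, 0.707, 0.01, 0.707]
wrist_force: [0.2, -0.2, 4.2]
finger_gap: 29.8
```

```bash
python3 -m crank '-0.01 0 0 0 0 0 40;0 0 0 0 0 0 60;0 0 0 0 0 0 66;0 0 0 0 0 0 66;0 0 0 0 0 0 66;-0.5 0 0 0 0 0 66;-1 0 0 0 0 0 66;-1 0 0 0 0 0 66;-1 0 0 0 0 0 66;0 0 0 0 0 0 66;0 0 0 0 0 0 66;0 0 0 0 0 0 66'
python3 - <<'E'
from h import *
p=snap("wrist","w7"); W=cloud(p); s=p["_s"]; print(s["clock"],s["ee_pos"]); I=p["frame"].astype(int)
b=(I[...,2]>I[...,0]+30)&(I[...,2]>I[...,1]+20)
m=b&(abs(W[...,0]-470)<40)&(abs(W[...,1]-275)<40)&(W[...,2]>114)&(W[...,2]<140)
w=W[m]; print(len(w),np.percentile(w[:,2],[5,50,95]),cv2.minAreaRect(w[:,:2].astype(np.float32)))
m=(np.hypot(W[...,0]-471,W[...,1]-274)<65)&(abs(W[...,2]-36)<4); w=W[m]; print(cv2.minAreaRect(w[:,:2].astype(np.float32)))
snap("side","s7")
E
```

```text
clock: 18.37
ee_pos: [470.9, 274.7, 220.3]
tool_rot: [-0.01, 0.707, 0.009, 0.707]
wrist_force: [-0.0, 0.5, -0.6]
finger_gap: 65.6
18.3667 [470.94863771 274.73805659 220.28999773]
1370 [119.38657023 123.8098328  125.08407204] ((471.73675537109375, 273.77996826171875), (29.817705154418945, 29.94315528869629), 0.5573655962944031)
((472.1563415527344, 274.4309997558594), (80.52153015136719, 80.20854949951172), 22.116914749145508)
```

View pics/s7.png

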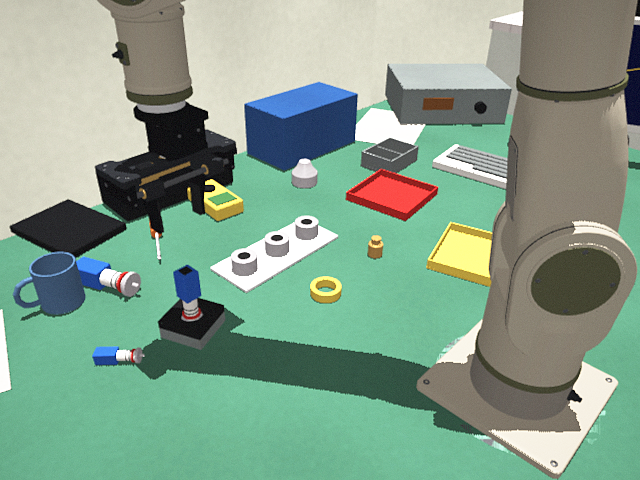

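```bash
python3 -m crank '0 -0.939 0.224 0 0 0 66;0 -0.939 0.224 0 0 0 66;0 -0.939 0.224 0 0 0 66;0 -0.939 0.224 0 0 0 66;0 -0.939 0.224 0 0 0 66;0 -0.939 0.224 0 0 0 66;0 -0.939 0.224 0 0 0 66;0 0 0 0 0 0 66;0 0 0 0 0 0 66;0 0 0 0 0 0 66;0 0 0 0 0 0 66' 30
python3 - <<'E'
from h import *
p=snap("wrist","w8"); W=cloud(p); s=p["_s"]; print(s["clock"],s["ee_pos"],s["finger_gap"])
for y in(103,13,-77):
    m=(abs(W[...,0]-539)<40)&(abs(W[...,1]-y)<42)&(W[...,2]>36)&(W[...,2]<46); w=W[m]
    if len(w)>20: print(y,len(w),cv2.minEnclosingCircle(w[:,:2].astype(np.float32)),np.median(w[:,2]))
E
```

```text
clock: 19.38
ee_pos: [540.5, 15.3, 220.0]
tool_rot: [-0.01, 0.708, 0.01, 0.707]
wrist_force: [-0.2, 1.3, 0.7]
finger_gap: 65.9
19.3833 [540.46172304  15.34281855 220.00522399] 65.91851651120143
103 2562 ((538.1361694335938, 103.30987548828125), 25.97118377685547) 39.921810718182996
13 2537 ((540.4063720703125, 13.494818687438965), 25.847415924072266) 39.91240329042688
-77 2569 ((542.6580810546875, -76.35871124267578), 25.785799026489258) 39.86441974109954
```

View pics/w8.png

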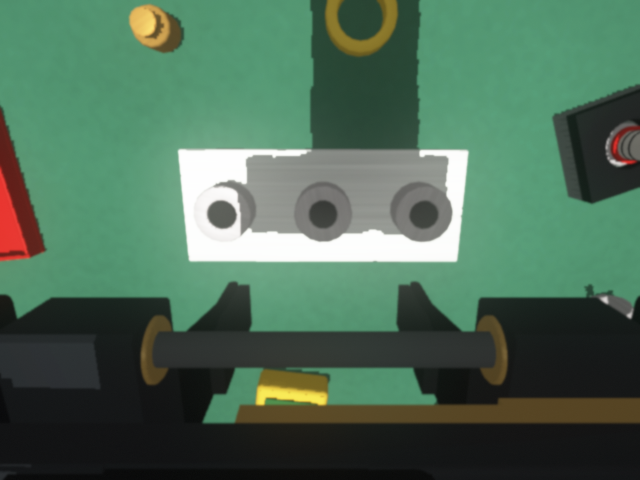

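```bash
python3 -m crank '0.9 -0.04 0 0 0 0 66;0.9 0 0 0 0 0 66;0.9 0 0 0 0 0 66;0.9 0 0 0 0 0 66;0.3 0 0 0 0 0 66;0 0 0 0 0 0 66;0 0 0 0 0 0 66;0 0 0 0 0 0 66'
```

```text
clock: 20.1
ee_pos: [542.5, 12.6, 67.0]
tool_rot: [-0.01, 0.706, 0.01, 0.708]
wrist_force: [0.8, 0.9, 0.3]
finger_gap: 66.2
```

```bash
python3 -m crank '0.5 0.01 -0.03 0 0 0 66;0.4 0 0 0 0 0 66;0.3 0 0 0 0 0 66;0.12 0 0 0 0 0 66;0 0 0 0 0 0 66;0 0 0 0 0 0 66'
python3 -m crank '0 0 0 0 0 0 66'
```

```text
clock: 20.6
ee_pos: [540.5, 12.6, 12.9]
tool_rot: [-0.009, 0.707, 0.01, 0.707]
wrist_force: [-0.4, 0.4, 0.4]
finger_gap: 66.0
clock: 20.68
ee_pos: [540.6, 12.6, 13.1]
tool_rot: [-0.009, 0.706, 0.01, 0.708]
wrist_force: [1.1, -0.2, -0.4]
finger_gap: 65.9
```

```bash
python3 -m crank '0 0 0 0 0 0 40;0 0 0 0 0 0 40;0 0 0 0 0 0 40;0 0 0 0 0 0 40;0 0 0 0 0 0 40;0 0 0 0 0 0 40;0 0 0 0 0 0 40' 30
python3 -m crank '-0.3 0 0 0 0 0 40;-0.9 0 0 0 0 0 40;-0.9 0 0 0 0 0 40;0 0 0 0 0 0 40;0 0 0 0 0 0 40;0 0 0 0 0 0 40'
```

```text
clock: 21.27
ee_pos: [540.1, 12.8, 12.4]
tool_rot: [-0.009, 0.707, 0.01, 0.707]
wrist_force: [-2.3, 1.6, 6.0]
finger_gap: 51.0
clock: 21.77
ee_pos: [539.3, 12.4, 95.7]
tool_rot: [-0.01, 0.707, 0.01, 0.707]
wrist_force: [-0.6, -0.4, -3.1]
finger_gap: 51.2
```

```bash
python3 -m crank '0 -0.938 -0.068 0 0 0 40;0 -0.938 -0.068 0 0 0 40;0 -0.938 -0.068 0 0 0 40;0 -0.938 -0.068 0 0 0 40;0 -0.938 -0.068 0 0 0 40;0 -0.938 -0.068 0 0 0 40;0 -0.938 -0.068 0 0 0 40;0 -0.938 -0.068 0 0 0 40;0 -0.938 -0.068 0 0 0 40;0 -0.938 -0.068 0 0 0 40;0 0 0 0 0 0 40;0 0 0 0 0 0 40'
python3 -m crank '0 0 0 0 0 0 40;0 0 0 0 0 0 40'
python3 - <<'E'
from h import *
p=snap("wrist","w9"); q=snap("side","s9"); print(p["_s"]["ee_pos"],p["_s"]["finger_gap"])
cv2.imwrite("pics/c9.png",cv2.hconcat([cv2.resize(p["frame"][:,:,::-1],(400,300)),cv2.resize(q["frame"][100:300,250:516,::-1],(400,300))]))
E
```

```text
clock: 22.77
ee_pos: [520.2, -365.9, 93.9]
tool_rot: [-0.008, 0.708, 0.008, 0.706]
wrist_force: [-0.1, 0.1, -3.3]
finger_gap: 51.2
clock: 22.93
ee_pos: [522.8, -361.6, 94.8]
tool_rot: [-0.01, 0.708, 0.011, 0.707]
wrist_force: [-1.3, -0.2, -3.1]
finger_gap: 51.0
[ 522.75925267 -361.55205967   94.80892096] 50.99055728856818
```

View pics/c9.png

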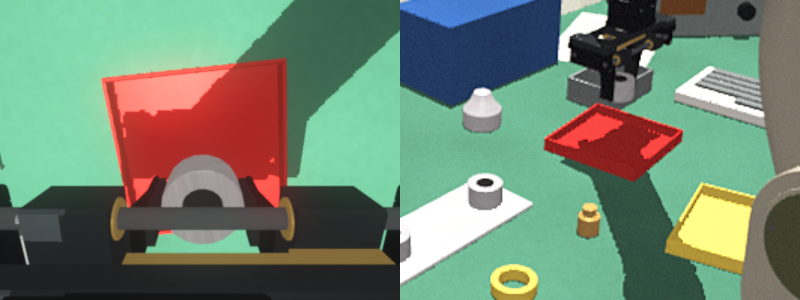

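```bash
python3 -m crank '0.8 0 0 0 0 0 40;0.8 0 0 0 0 0 40;0.35 0 0 0 0 0 40;0 0 0 0 0 0 40;0 0 0 0 0 0 40;0 0 0 0 0 0 40'
python3 -m crank '0.05 0 0 0 0 0 40;0.05 0 0 0 0 0 40;0 0 0 0 0 0 40;0 0 0 0 0 0 40;0 0 0 0 0 0 40'
```

```text
clock: 23.53
ee_pos: [523.7, -363.8, 19.8]
tool_rot: [-0.01, 0.706, 0.009, 0.708]
wrist_force: [0.2, -0.1, -1.4]
finger_gap: 51.0
clock: 23.95
ee_pos: [522.8, -363.3, 14.3]
tool_rot: [-0.01, 0.707, 0.01, 0.707]
wrist_force: [-1.0, -0.1, -2.2]
finger_gap: 51.2
```

```bash
python3 -m crank '0.05 0 0 0 0 0 40;0.04 0 0 0 0 0 40;0 0 0 0 0 0 40;0 0 0 0 0 0 40'
python3 -m crank '0.03 0 0 0 0 0 40;0 0 0 0 0 0 40;0 0 0 0 0 0 40'
```

```text
clock: 24.28
ee_pos: [522.6, -363.2, 10.1]
tool_rot: [-0.009, 0.707, 0.01, 0.707]
wrist_force: [-0.7, 0.2, -2.0]
finger_gap: 50.7
clock: 24.53
ee_pos: [522.7, -363.3, 9.1]
tool_rot: [-0.009, 0.707, 0.01, 0.707]
wrist_force: [-0.1, -0.4, -1.5]
finger_gap: 51.1
```

```bash
python3 -m crank '0.02 0 0 0 0 0 40;0 0 0 0 0 0 40;0 0 0 0 0 0 40'
python3 -m crank '0.015 0 0 0 0 0 40;0 0 0 0 0 0 40;0 0 0 0 0 0 40'
```

```text
clock: 24.78
ee_pos: [522.8, -363.4, 8.5]
tool_rot: [-0.01, 0.707, 0.01, 0.707]
wrist_force: [0.1, -0.2, -1.0]
finger_gap: 51.3
clock: 25.03
ee_pos: [522.8, -363.3, 8.5]
tool_rot: [-0.009, 0.707, 0.01, 0.707]
wrist_force: [-1.5, 1.2, 6.3]
finger_gap: 51.1
```

Seated on the tray floor. Now I release and retreat.

```bash
python3 -m crank '0 0 0 0 0 0 55;0 0 0 0 0 0 60;0 0 0 0 0 0 68;0 0 0 0 0 0 68;0 0 0 0 0 0 68;0 0 0 0 0 0 68;-0.3 0 0 0 0 0 68;-0.8 0 0 0 0 0 68;-1 0 0 0 0 0 68;-1 0 0 0 0 0 68;-1 0 0 0 0 0 68;0 0 0 0 0 0 68'
python3 -m crank '0 0 0 0 0 0 68;0 0 0 0 0 0 68;0 0 0 0 0 0 68;0 0 0 0 0 0 68'
python3 - <<'E'
from h import *
p=snap("wrist","w10"); q=snap("side","s10"); t=snap("top","t10"); W=cloud(p); print(p["_s"]["clock"],p["_s"]["ee_pos"],p["_s"]["finger_gap"])
m=(np.hypot(W[...,0]-522,W[...,1]+363)<45)&(W[...,2]>30)&(W[...,2]<45); w=W[m]; print(len(w),cv2.minEnclosingCircle(w[:,:2].astype(np.float32)),np.percentile(w[:,2],[5,50,95]))
A=np.c_[w[:,:2],np.ones(len(w))]; k=np.linalg.lstsq(A,w[:,2],rcond=None)[0]; print("tilt deg",np.degrees(k[:2]))
W=cloud(t)
for y in(103,-77):
    m=(abs(W[...,0]-539)<40)&(abs(W[...,1]-y)<42)&(W[...,2]>36)&(W[...,2]<46); w=W[m]
    if len(w)>20: print(y,cv2.minEnclosingCircle(w[:,:2].astype(np.float32)))
cv2.imwrite("pics/c10.png",cv2.hconcat([cv2.resize(p["frame"][:,:,::-1],(400,300)),cv2.resize(q["frame"][:,:,::-1],(400,300))]))
E
```

```text
clock: 26.03
ee_pos: [525.4, -366.0, 181.6]
tool_rot: [-0.011, 0.703, 0.007, 0.711]
wrist_force: [0.7, -0.7, -0.0]
finger_gap: 67.8
clock: 26.37
ee_pos: [522.1, -362.8, 170.5]
tool_rot: [-0.009, 0.708, 0.01, 0.706]
wrist_force: [-0.5, 0.6, 0.1]
finger_gap: 68.1
26.3667 [ 522.139894   -362.83303076  170.45875953] 68.13332536164849
3317 ((523.4425659179688, -364.36712646484375), 25.910062789916992) [34.17296711 35.9073074  37.10723501]
tilt deg [0.57568154 0.0942734 ]
103 ((536.8262329101562, 103.02881622314453), 25.699052810668945)
-77 ((541.970703125, -76.7188720703125), 26.178865432739258)
```

View pics/c10.png

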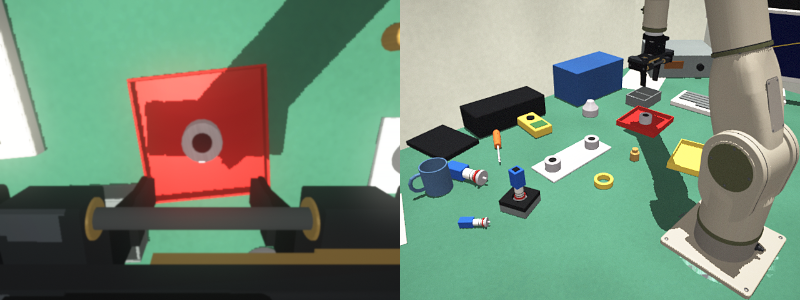

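View pics/t10.png

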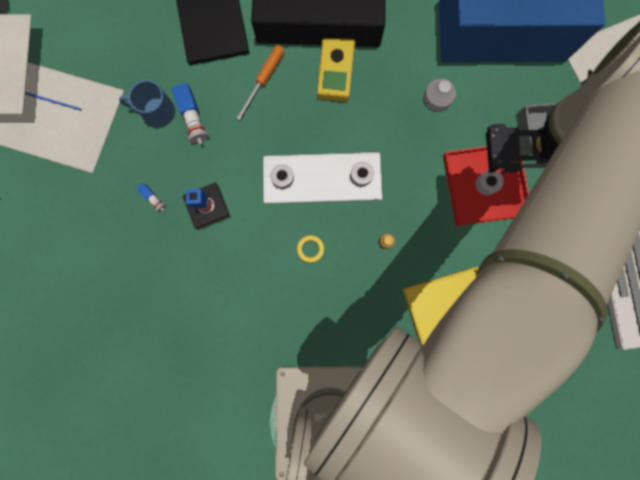

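```bash
python3 -c "
from plant import robot
print(robot.close_job())"
```

```text
the job is handed in; nothing more can be done
None
```

The hard mount was the middle one, place_1. It now stands flat in the red tray, the tester is back in its stand, and the job was handed in at about 26.5 s.

**Test:** I pressed the tester upright into all three mounts at about 11–12 N in all. The figures below are the ring's rise less the cushion's give.

| Mount | Pin reading (approx.) | Verdict |
|---|---|---|
| place_0 | 2 mm | sound |
| place_1 | 7.6 mm | hard |
| place_2 | 2 mm | sound |

**Last checks:**
- **Tester:** upright and fully seated. Its grip top is at 124 mm, and its position is the same as at the start.
- **Hard mount:** about 1–2 mm from the tray's centre. Its rim is at 36 mm, which puts it flat on the tray floor, and the measured tilt is about 0.6°.
- **Sound mounts:** still in place on the plate, within 0.5 mm.

**Discrepancies:**
- **Look-alike testers:** the large and small ones stood at the start but are now lying on the bench. A wrist view at 2.2 s already showed both down. The fingers had not yet gone below about 220 mm, so I believe they toppled off their pins by themselves. I left them as they lay.
- **Cameras:** the side camera differed from the top and wrist cameras by about 3 mm, so I worked from the top and wrist.

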